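Offer a sample carrier to the reader's open tray

TASK

Pull the reader's tray out to its stop by its bar handle and leave it out. Then take the long sample carrier by its upright fin, lift it over the bottles and tubes and hold it about 15 mm above the black frame of the tray's nest, centred on it, level and with its long side along the nest's, so that the reader can scan its underside; the carrier must never touch the reader or tray, and the square carrier, bottles and everything else on the bench stay where they stand. Finish while still holding the carrier still in the air, with nothing touching the reader or its tray: do not put it down or let go.

Things in the scene. Friction and masses are not known exactly. Their poses are not given: they have to be found in the camera images.
- reader: White bench-top reader, a fixed box 300 mm deep, 280 mm wide and 140 mm high. Origin: at bench height under the middle of its front face; +x points into the machine (the front face looks along -x), z up. Its tray comes out of the upper part of the front face along -x.
- tray (a joint): How far the reader's tray is pulled out, in m: 0 shut, 0.13 fully out at its stop. It slides on plain friction (about 2 N) and stays where it is left; it may start a little open.
- tray_handle (a point): Middle of the tray's bar handle: a round steel bar of 10 mm diameter and 100 mm length along the reader's y, its centre line 35 mm in front of the tray's front panel, 115 mm above the bench and 25 mm below the reader's top. The panel is 170 mm wide and reaches from 70 to 125 mm above the bench. Moves with the tray; axes as the reader's.
- nest (a point): Centre of the nest on the tray, at the height of the top of its frame, 94 mm above the bench; axes as the reader's. The nest is a rectangular black frame 10 mm high and 6 mm wide on the grey tray floor, its opening 62 mm along x and 106 mm along y. It lies 115 mm behind the handle bar and moves with the tray; with the tray out at its stop it is 62 mm in front of the reader's front face.
- carrier_center (a point): The long sample carrier (loose, aluminium, about 0.16 kg), at its centre 23 mm above its underside. Base plate 56 mm along x, 100 mm along y, 16 mm high, with two rows of six flush dark wells; upright on its middle a grip fin 12 mm thick along x, 50 mm long along y, 30 mm high: 46 mm high in all. Stands on the bench. z up.
- square_block_center (a point): The square sample carrier (loose, to be left alone), of the same metal, at its centre 23 mm above its underside: base plate 72 by 72 by 16 mm with two rows of four wells and the same fin, 46 mm high in all. It may stand in either of the two places left of the row of bottles.
- clear_bottle: Clear glass bottle, 66 mm across, 170 mm high, loose. Origin at the centre of its underside. One of three things in a row between the carriers and the reader; their order varies.
- amber_bottle: Amber glass bottle, 62 mm across, 165 mm high, loose, in the row. Origin at the centre of its underside.
- tube_rack: White rack, 62 by 62 mm, with four capped tubes, 120 mm high, loose, in the row. Origin at the centre of its underside.
- mouse: Black computer mouse, 105 by 60 by 28 mm, loose, right of the tray. Origin at the centre of its underside.
- tip_box: Green pipette-tip box, 120 by 84 by 54 mm, loose, right of the reader. Origin at the centre of its underside.

How it is judged (in metres and radians):
On the way, in this order (a step that is already met when the one before it is completed fails the run):
1. the tray is pulled out to its stop (value of joint tray above 0.122 m), for 0.2 s.
2. the long carrier is held up in the air (height (world z) of carrier_center above 0.1 m and contact force between carrier and the fingers above 1 N), for 0.2 s.
At the end, for the whole second after the job is handed in: Tray within 8 mm of its stop; long carrier at rest, held by the fingers alone, underside 5 to 25 mm above the nest frame's top, centre within 8 mm of the nest's, long side and level within 0.1 rad; carrier and robot clear of reader and tray (value of joint tray above 0.122 m and z of carrier_center in the frame of nest between 0.028 and 0.048 m and horizontal distance between carrier_center and nest below 0.008 m and angle between the y axis of carrier_center and the y axis of nest, either way round below 0.1 rad and angle between carrier_center's own z axis and vertical below 0.1 rad and linear speed of carrier below 0.02 m/s and contact force between carrier and the fingers above 1 N and contact force between each of carrier, the arm, the fingers and reader below 0.2 N and contact force between carrier and clear_bottle below 0.2 N and contact force between carrier and amber_bottle below 0.2 N and contact force between carrier and tube_rack below 0.2 N and contact force between carrier and square_block below 0.2 N and contact force between carrier and mouse below 0.2 N and contact force between carrier and tip_box below 0.2 N); the arm keeps its last pose, push and grip.
It fails at once if a bottle or the tube rack is pushed more than 20 mm or tipped (distance of any of clear_bottle, amber_bottle, tube_rack from where it was at the start of the episode above 0.02 m or angle between any of clear_bottle, amber_bottle, tube_rack's own z axis and vertical above 0.3 rad).
It fails at once if the square carrier is pushed more than 20 mm or tipped (distance of square_block_center from where it was at the start of the episode above 0.02 m or angle between square_block_center's own z axis and vertical above 0.3 rad).
It fails at once if the mouse or the tip box is pushed more than 20 mm or tipped (distance of any of mouse, tip_box from where it was at the start of the episode above 0.02 m or angle between any of mouse, tip_box's own z axis and vertical above 0.3 rad).
It fails at once if the carrier touches the reader or its tray (contact force between carrier and reader above 0.5 N).
It also fails if it takes over 64 s, if anything falls off the work surface, if the arm or the gripper's body presses on something with over 40 N, if the wrist force passes 120 N, or if a joint passes its speed limit or range.

ROBOT

A 6-joint arm with a two-finger parallel gripper is mounted at the origin on the work surface. World frame = base frame: x ahead of the robot, y to its left, z up, the work surface at z = 0. Lengths are in mm, angles in rad, forces in N, time in s.
With the tool pointing down it reaches from about 275 to 750 mm from the base axis. Payload 10.2 kg.
Tool frame: the origin (TCP) lies between the finger pads; the fingertips stand 17 mm ahead of it and the grasp point (between the pads) lies 2 mm behind it; z points along the fingers, y is the line along which they close (so a half turn about z gives the same grasp; the last joint's range is limited). The gripper opens to 85 mm and grips with 20 to 120 N. Pads are 22 mm wide; open, the fingers measure 114 mm over their backs; the gripper's body (76 mm by 85 mm) begins 54 mm behind the grasp point. The pads swing forward as they close: fully open they stand 13 mm farther back than shut.
Start: joints at [0.959, 0.313, 1.498, -0, 1.331, -0.223], TCP at [199.029, 485.818, 248.294] pointing down, gripper open.
Joint ranges: [-2.94, 2.94], [-0.97, 2.17], [0.19, 2.56], [-1.23, 4.37], [0.02, 3.11], [-2.88, 2.88]. Speed limits (rad/s): [2.39, 2.39, 3.01, 3.14, 3.14, 3.14].

INTERFACE

Orientations are given as a unit quaternion [w, x, y, z].
In Python, from rig import * gives the robot as it stands.
- The arm moves only by the tool step_arm, never from a script. Its argument "commands" is text: rows parted by semicolons, each of 7 numbers parted by spaces: the opening, from 0 (shut) to 1 (fully open), then the shift along the tool's x, y, z in cm, then the turn, a rotation vector about the tool's x, y, z in rad. In form: hand x y z rx ry rz; .... A call has 1 to 20 rows; each row is the pose to reach, as a shift and turn from the pose commanded when the call began, along the tool's axes at that moment; what a row does not reach only later rows make up. A row lasts 1/12 s, in which the tool goes at most 41.7 mm and 7.16 degrees, less where a joint would pass 70% of its speed; a pose out of reach is approached as far as the arm can. A call with a gripper value outside its range is refused whole. The fingers move at their own pace and stop on an object; "newtons" is the grip in N (left out, the last holds). Time passes only in rows, so rows that repeat a pose let the fingers close. It gives the time, the measured TCP pose, the force, the opening and the grip force at its end, in the units of the state.
- sense(): the state, without advancing time (a new reading comes with each control period).
- capture(name): name is "scene" or "top" or "wrist"; returns the picture (420x560x3 uint8, red, green, blue); there is no depth.
- camera_model(name): a dict with "mtx" (3x3 intrinsics, pixels), "k1" (the pictures are not rectified: a ray, as slopes to the right and down, at radius r is drawn at 1 + k1 r^2 times it, then the intrinsics apply), "eye" and "rotation" of the camera in the world. Camera axes: x right, y down, z forward; pixel columns grow to the right and rows downward; lengths in mm; the calibration is good to about 2 mm. A picture is of the moment at which its call begins: read the wrist's pose just before it. camera_model takes no time and is no camera call; for the wrist camera it gives the pose at the moment of the call.
- finish_job(): hands the job in; it is judged then, once.
Trained networks look in the newest picture that a camera, given by its name, has taken for a name from the list of things; names that differ only in an ending like _2 or _b are one class to them, and where a whole thing is asked for, a point or a joint stands for the part that bears it (a point fixed in the world has none). Each returns a list of dicts, best first, with "score" (0 to 1); they miss things now and then, are a little off and sometimes report something else, mostly with a low value. They report only what shows in the picture. A call takes as long as a camera call.
- search_frame(camera, label): "rect" ([centre column, centre row, width, height] in pixels, round what is visible of it).
- trace(camera, label): "mask" (420x560 bool, what is visible of it) and "rect" ([centre column, centre row, width, height] in pixels, round what is visible of it).
- spot_point(camera, label): "xy" ([column, row] in pixels: a listed point, or the origin of a listed thing).
The state is a dict: "time_s": time; "joints": joint angles; "dq": joint speeds; "tau": joint torques, N m; "eef_pos": TCP position; "ee_rot": TCP orientation; "force": force on the tool from outside, world axes, zero at the start; "wrist_torque": the same for the moment, N m; "grip_width": opening from 0.0 (shut) to 1.0 (fully open); "grip_force": force on a finger pad.
Only numpy, scipy, OpenCV 4.12 (cv2) and the standard library are available. Lean on these libraries where they do the work, as an engineer would, in place of code of your own. Each camera call takes 0.05 s, during which the arm holds its last target. There are 200 camera calls.

## Working session

There is one attempt and no reset: what is moved stays moved. The work goes in short steps, Python scripts to look and compute and a tool call to move; the robot and the scene stay as the last step left them, time stands still between calls to the robot, and variables do not carry over. Pictures are saved under pics/ and viewed, at most 10 in all, crops included, and the job is handed in when it is done.

Besides the shell and the picture viewer there is one more tool, called after "Emit:" as name(argument=value, ...) on one line, values as JSON. step_arm: Moves the arm, as the interface text tells. Its arguments: {"type":"object","properties":{"commands":{"type":"string"},"newtons":{"type":"number"}},"required":["commands"]}

```bash
mkdir -p pics; cat > h.py <<'E'
from rig import *
import numpy as np, cv2
from scipy.spatial.transform import Rotation as R
def ray(cam,uv,m=None):
    m=m or camera_model(cam); K=np.array(m["mtx"]); 
    p=np.linalg.inv(K)@[uv[0],uv[1],1]; p=p[:2]; q=p.copy()
    for _ in range(30): q=p/(1+m["k1"]*(q@q))
    return np.array(m["eye"],float), np.array(m["rotation"])@[q[0],q[1],1]
def atz(cam,uv,z,m=None):
    e,d=ray(cam,uv,m); return e+d*(z-e[2])/d[2]
def proj(cam,P,m=None):
    m=m or camera_model(cam); c=np.array(m["rotation"]).T@(np.array(P,float)-np.array(m["eye"])); s=c[:2]/c[2]
    s=s*(1+m["k1"]*(s@s)); return (np.array(m["mtx"])@[s[0],s[1],1])[:2]
def rotq(q): return R.from_quat([q[1],q[2],q[3],q[0]])
E
python3 - <<'E'
from h import *
for c in ("scene","top"):
    im=capture(c); cv2.imwrite(f"pics/{c}0.png",im[:,:,::-1])
    m=camera_model(c); print(c,np.round(m["eye"]),np.round(m["rotation"],2).tolist())
    for l,z in (("tray_handle",115),("carrier_center",23),("square_block_center",23),("clear_bottle",0),("amber_bottle",0),("tube_rack",0),("mouse",0),("tip_box",0),("reader",0),("nest",94)):
        for d in spot_point(c,l)[:2]: print(l,round(d["score"],2),np.round(d["xy"]),np.round(atz(c,d["xy"],z)))
s=sense(); print(s); m=camera_model("wrist"); print(m["eye"],np.round(m["rotation"],2).tolist())
E
```

```text
scene [1299.  648.  860.] [-0.18, 0.33, 0.82, -0.43]Traceback (most recent call last):
  File "<stdin>", line 6, in <module>
  File "h.py", line 10, in atz
    e,d=ray(cam,uv,m); return e+d*(z-e[2])/d[2]
        ~~~^^^^^^^^^^
  File "h.py", line 8, in ray
    return np.array(m["eye"],float), np.array(m["rotation"])@[q[0],q[1],1]
                                     ~~~~~~~~~~~~~~~~~~~~~~~^~~~~~~~~~~~~~
ValueError: matmul: Input operand 1 has a mismatch in its core dimension 0, with gufunc signature (n?,k),(k,m?)->(n?,m?) (size 3 is different from 4)
```

View pics/scene0.png

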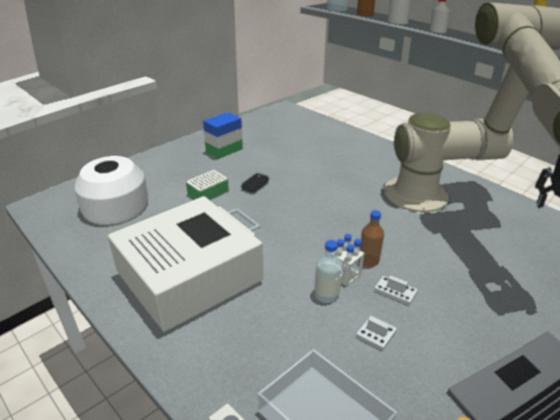

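The scene picture shows the reader at about (187,258) with its handle at (245,222), the bottle row at (325–372,240–280), and two carriers at (397,289) and (377,332). The camera's rotation is a quaternion, so I'll fix the helper for that.

```bash
python3 - <<'E'
s=open('h.py').read()
s=s.replace('np.array(m["rotation"])','rotq(m["rotation"]).as_matrix()')
open('h.py','w').write(s)
E
python3 - <<'E'
from h import *
for c in ("scene","top"):
    im=capture(c); cv2.imwrite(f"pics/{c}0.png",im[:,:,::-1])
    m=camera_model(c); print(c,np.round(m["eye"]),np.round(rotq(m["rotation"]).as_matrix(),2).tolist())
    for l,z in (("tray_handle",115),("carrier_center",23),("square_block_center",23),("clear_bottle",0),("amber_bottle",0),("tube_rack",0),("mouse",0),("tip_box",0),("reader",0),("nest",94)):
        for d in spot_point(c,l)[:2]: print(l,round(d["score"],2),np.round(d["xy"]),np.round(atz(c,d["xy"],z)))
s=sense(); print(s); m=camera_model("wrist"); print(m["eye"],np.round(rotq(m["rotation"]).as_matrix(),2).tolist())
E
```

```text
scene [1299.  648.  860.] [[-0.72, 0.4, -0.57], [0.7, 0.42, -0.58], [0.01, -0.82, -0.58]]
tray_handle 0.47 [248. 217.] [ 623. -171.  115.]
tray_handle 0.18 [342. 274.] [614. 161. 115.]
carrier_center 0.58 [396. 285.] [463. 230.  23.]
square_block_center 0.95 [377. 327.] [615. 282.  23.]
clear_bottle 0.93 [324. 294.] [602. 102.   0.]
amber_bottle 0.77 [372. 262.] [410. 113.   0.]
tube_rack 0.71 [344. 273.] [503.  88.   0.]
mouse 0.58 [254. 185.] [ 373. -431.    0.]
tip_box 0.95 [204. 188.] [ 512. -536.    0.]
nest 0.16 [393. 286.] [540. 261.  94.]
top [ 407.  -93. 1120.] [[0.01, -0.99, 0.14], [-1.0, -0.01, 0.01], [-0.01, -0.14, -0.99]]
tray_handle 0.79 [316. 171.] [ 639. -160.  115.]
carrier_center 0.67 [166. 241.] [470. 229.  23.]
square_block_center 0.86 [149. 185.] [620. 284.  23.]
clear_bottle 0.67 [215. 191.] [607. 109.   0.]
amber_bottle 0.94 [215. 264.] [410. 101.   0.]
tube_rack 0.8 [218. 224.] [517.  97.   0.]
mouse 0.92 [416. 277.] [ 379. -433.    0.]
tip_box 0.77 [441. 224.] [ 522. -506.    0.]
reader 0.9 [318. 167.] [ 676. -174.    0.]
{'time_s': 1.2, 'joints': array([ 9.58619299e-01,  3.12911562e-01,  1.49771386e+00, -2.05896274e-05,
        1.33100894e+00, -2.23426452e-01]), 'dq': array([-0.00038261,  0.00249888,  0.00066466,  0.00187886,  0.00207607,
        0.00153665]), 'tau': array([ 3.94681365e-05, -4.12185431e+01, -2.59883720e+01, -2.92787190e-04,
        6.32900101e-04, -6.43617938e-06]), 'eef_pos': array([199.01973843, 485.81316018, 248.28303486]), 'ee_rot': array([ 6.79553110e-07,  1.93151226e-01,  9.81168998e-01, -2.31153671e-05]), 'force': array([-0.63871609,  0.06295611,  0.13720254]), 'wrist_torque': array([0.02142077, 0.00716194, 0.02433493]), 'grip_force': 0.0, 'grip_width': 1.0028119800797584}
[137.36438438 509.78967532 374.93451832] [[0.38, 0.89, 0.24], [0.93, -0.37, -0.1], [0.0, 0.26, -0.97]]
```

View pics/top0.png

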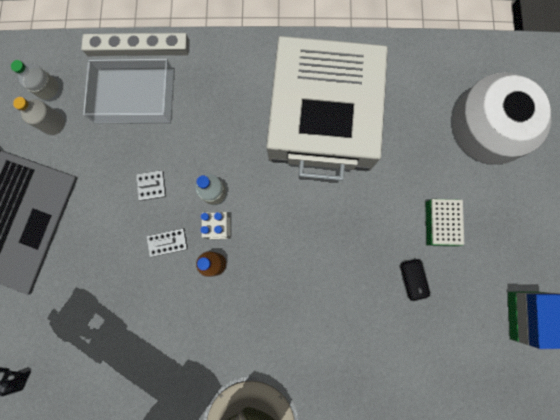

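```bash
cat >> h.py <<'E'
def go(pos,close_yaw,s=None):
    """row for tool down, tool y (closing line) at world yaw close_yaw; picks the smaller turn"""
    s=s or sense(); r0=rotq(s["ee_rot"]); best=None
    for k in (0,np.pi):
        a=close_yaw+k; y=np.array([np.cos(a),np.sin(a),0]); z=np.array([0,0,-1.]); M=np.c_[np.cross(y,z),y,z]
        rv=(r0.inv()*R.from_matrix(M)).as_rotvec()
        print("shift cm",np.round(r0.inv().apply(np.array(pos)-s["eef_pos"])/10,2),"turn",np.round(rv,3), "j6",round(s["joints"][5],2))
E
python3 - <<'E'
from h import *
capture("top")
def rect(l,z):
    d=trace("top",l)[0]; m=d["mask"].astype(np.uint8)
    c,_=cv2.findContours(m,cv2.RETR_EXTERNAL,cv2.CHAIN_APPROX_NONE); c=max(c,key=cv2.contourArea)[:,0]
    P=np.array([atz("top",p,z)[:2] for p in c],np.float32)
    b=cv2.minAreaRect(P); print(l,round(d["score"],2),np.round(b[0]),np.round(b[1]),round(b[2],1)); print(np.round(cv2.boxPoints(b)).tolist())
rect("carrier_center",16); rect("square_block_center",16); rect("reader",140); rect("tray_handle",115)
for p in ((268,157),(379,167),(386,44),(280,38)): print(np.round(atz("top",p,140)))
for p in ((301,177),(342,179)): print("h",np.round(atz("top",p,115)))
E
```

```text
carrier_center 0.64 [ 673. -183.] [183.  60.] 84.9
[[635.0, -271.0], [694.0, -276.0], [711.0, -94.0], [651.0, -89.0]]
square_block_center 0.57 [620. 281.] [75. 73.] 9.8
[[577.0, 311.0], [590.0, 238.0], [664.0, 251.0], [651.0, 324.0]]
reader 0.78 [ 795. -186.] [279. 360.] 84.7
[[603.0, -309.0], [962.0, -342.0], [988.0, -64.0], [629.0, -31.0]]
tray_handle 0.61 [ 650. -174.] [169.  57.] 84.7
[[614.0, -255.0], [670.0, -260.0], [686.0, -92.0], [629.0, -87.0]]
[667. -43. 140.]
[ 645. -310.  140.]
[ 966. -338.  140.]
[980. -68. 140.]
h [ 624. -123.  115.]
h [ 620. -224.  115.]
```

```bash
python3 - <<'E'
from h import *
s=sense(); r=rotq(s["ee_rot"]); m=camera_model("wrist")
print("cam off tool",r.inv().apply(m["eye"]-s["eef_pos"]), (r.inv()*rotq(m["rotation"])).as_matrix().round(2).tolist())
go([615,-172,255],-0.0925)
E
```

```text
cam off tool [  66.16429905   -1.20190047 -126.65790765] [[0.0, -0.97, -0.26], [1.0, -0.0, 0.0], [-0.0, -0.26, 0.97]]
shift cm [-63.43 -45.1   -0.67] turn [-0.     0.     1.274] j6 -0.22
shift cm [-63.43 -45.1   -0.67] turn [-0.    -0.    -1.867] j6 -0.22
```

Emit:
step_arm(commands="0.3 -63.4 -45.1 -0.7 0 0 1.274;0.3 -63.4 -45.1 -0.7 0 0 1.274;0.3 -63.4 -45.1 -0.7 0 0 1.274;0.3 -63.4 -45.1 -0.7 0 0 1.274;0.3 -63.4 -45.1 -0.7 0 0 1.274;0.3 -63.4 -45.1 -0.7 0 0 1.274;0.3 -63.4 -45.1 -0.7 0 0 1.274;0.3 -63.4 -45.1 -0.7 0 0 1.274;0.3 -63.4 -45.1 -0.7 0 0 1.274;0.3 -63.4 -45.1 -0.7 0 0 1.274;0.3 -63.4 -45.1 -0.7 0 0 1.274;0.3 -63.4 -45.1 -0.7 0 0 1.274;0.3 -63.4 -45.1 -0.7 0 0 1.274;0.3 -63.4 -45.1 -0.7 0 0 1.274;0.3 -63.4 -45.1 -0.7 0 0 1.274;0.3 -63.4 -45.1 -0.7 0 0 1.274;0.3 -63.4 -45.1 -0.7 0 0 1.274;0.3 -63.4 -45.1 -0.7 0 0 1.274;0.3 -63.4 -45.1 -0.7 0 0 1.274;0.3 -63.4 -45.1 -0.7 0 0 1.274")

```text
time_s: 3.12
eef_pos: [615.9, -176.5, 253.6]
ee_rot: [-0.0, 0.74, 0.672, -0.0]
force: [0.3, -0.3, -2.1]
grip_width: 0.299
grip_force: 0.0
```

Emit:
step_arm(commands="0.3 0 0 0 0 0 0;0.3 0 0 0 0 0 0;0.3 0 0 0 0 0 0")

```text
time_s: 3.37
eef_pos: [614.5, -170.8, 255.7]
ee_rot: [0.0, 0.738, 0.674, 0.0]
force: [-0.2, 0.3, 1.1]
grip_width: 0.296
grip_force: 0.0
```

```bash
python3 - <<'E'
from h import *
s=sense(); print(s["eef_pos"],s["grip_width"],s["time_s"])
cv2.imwrite("pics/w1.png",capture("wrist")[:,:,::-1]); print(spot_point("wrist","tray_handle"))
go([615,-172,255],-0.0925)
E
```

```text
[ 614.4914098  -170.77902997  255.67086234] 0.296320553381102 3.3667
[{'xy': [303.1, 209.5], 'score': 0.85}]
shift cm [-0.11  0.05  0.09] turn [0.    0.    0.002] j6 -0.36
shift cm [-0.11  0.05  0.09] turn [-0.00e+00  1.00e-03 -3.14e+00] j6 -0.36
```

View pics/w1.png

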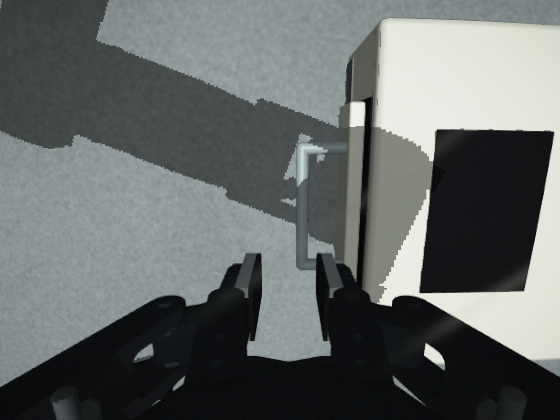

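The wrist picture shows the bar from (301,148) to (303,264). The panel is at columns 340–365, and the fingers are at (248,295) and (330,295).

```bash
python3 - <<'E'
from h import *
a=atz("wrist",(303,146),115); b=atz("wrist",(302,265),115); c=(a+b)/2; d=a-b
yaw=np.arctan2(d[1],d[0])-np.pi/2
print(a,b,np.linalg.norm(d),c,"yaw",yaw)
print("panel",atz("wrist",(348,100),125),atz("wrist",(334,250),125)); print("reader corner top",atz("wrist",(383,20),140),atz("wrist",(436,130),140),atz("wrist",(421,291),140))
u=np.array([np.cos(-.0925),np.sin(-.0925),0]); print("along x",(c-sense()["eef_pos"])@u)
go([c[0],c[1],115],-.0925)
E
```

```text
[ 629.92165915 -121.09461976  115.        ] [ 620.90674834 -223.39142364  115.        ] 102.69325537983063 [ 625.41420374 -172.2430217   115.        ] yaw -0.0878979785654479
panel [665.85588607 -89.64606031 125.        ] [ 648.61315991 -207.98674282  125.        ]
reader corner top [689.67397962 -40.43570659 140.        ] [ 726.2624728  -116.50529615  140.        ] [ 716.96171987 -245.06614968  140.        ]
along x 10.932875886693196
shift cm [-0.04  1.09 14.09] turn [0.    0.    0.002] j6 -0.36
shift cm [-0.04  1.09 14.09] turn [-0.00e+00  1.00e-03 -3.14e+00] j6 -0.36
```

Emit:
step_arm(commands="0.3 0 1.1 0 0 0 0;0.3 0 1.1 3 0 0 0;0.3 0 1.1 6 0 0 0;0.3 0 1.1 8 0 0 0;0.3 0 1.1 10 0 0 0;0.3 0 1.1 12 0 0 0;0.3 0 1.1 14 0 0 0;0.3 0 1.1 14 0 0 0;0.3 0 1.1 14 0 0 0;0.0 0 1.1 14 0 0 0;0.0 0 1.1 14 0 0 0;0.0 0 1.1 14 0 0 0;0.0 0 1.1 14 0 0 0;0.0 0 1.1 14 0 0 0;0.0 0 1.1 14 0 0 0", newtons=40)

```text
time_s: 4.72
eef_pos: [626.4, -172.9, 117.2]
ee_rot: [0.001, 0.739, 0.674, 0.001]
force: [-0.4, 2.0, 7.1]
grip_width: 0.101
grip_force: 39.3
```

Emit:
step_arm(commands="0 0 -0.5 0 0 0 0;0 0 -1.5 0 0 0 0;0 0 -2.5 0 0 0 0;0 0 -3.5 0 0 0 0;0 0 -4.5 0 0 0 0;0 0 -5.5 0 0 0 0;0 0 -6.5 0 0 0 0;0 0 -7.5 0 0 0 0;0 0 -8.5 0 0 0 0;0 0 -9.5 0 0 0 0;0 0 -10 0 0 0 0;0 0 -10 0 0 0 0")

```text
time_s: 5.72
eef_pos: [526.2, -164.1, 117.2]
ee_rot: [0.002, 0.739, 0.674, 0.0]
force: [-1.2, 0.5, 7.8]
grip_width: 0.095
grip_force: 39.7
```

Emit:
step_arm(commands="0 0 -0.3 0 0 0 0;0 0 -0.6 0 0 0 0;0 0 -0.9 0 0 0 0;0 0 -0.9 0 0 0 0")

```text
time_s: 6.05
eef_pos: [517.8, -163.3, 117.2]
ee_rot: [0.002, 0.739, 0.674, 0.001]
force: [-1.3, -0.1, 8.6]
grip_width: 0.098
grip_force: 39.8
```

Emit:
step_arm(commands="0 0 -0.3 0 0 0 0;0 0 -0.6 0 0 0 0;0 0 -0.9 0 0 0 0;0 0 -0.9 0 0 0 0")

```text
time_s: 6.38
eef_pos: [508.9, -162.6, 117.2]
ee_rot: [0.002, 0.739, 0.674, 0.001]
force: [-0.7, 0.5, 7.8]
grip_width: 0.096
grip_force: 39.8
```

Emit:
step_arm(commands="0 0 -0.3 0 0 0 0;0 0 -0.6 0 0 0 0;0 0 -0.6 0 0 0 0")

```text
time_s: 6.63
eef_pos: [502.9, -162.1, 117.2]
ee_rot: [0.002, 0.739, 0.674, 0.001]
force: [-1.8, 0.5, 9.1]
grip_width: 0.099
grip_force: 39.8
```

Emit:
step_arm(commands="0 0 -0.3 0 0 0 0;0 0 -0.6 0 0 0 0;0 0 -0.6 0 0 0 0")

```text
time_s: 6.88
eef_pos: [499.5, -161.8, 117.3]
ee_rot: [0.005, 0.739, 0.674, 0.003]
force: [16.8, 0.5, -2.2]
grip_width: 0.096
grip_force: 39.4
```

Emit:
step_arm(commands="0 0 -0.2 0 0 0 0;0 0 -0.4 0 0 0 0;0 0 -0.4 0 0 0 0")

```text
time_s: 7.13
eef_pos: [499.2, -161.8, 117.4]
ee_rot: [0.009, 0.739, 0.673, 0.006]
force: [41.8, 0.9, -18.3]
grip_width: 0.1
grip_force: 39.0
```

Emit:
step_arm(commands="0 0 0.3 0 0 0 0;0 0 0.6 0 0 0 0;0 0 0.6 0 0 0 0;0.3 0 0.6 0 0 0 0;0.3 0 0.6 0 0 0 0;0.3 0 0.6 0 0 0 0;0.3 0 0.6 0 0 0 0;0.3 0 0.6 -2 0 0 0;0.3 0 0.6 -4 0 0 0;0.3 0 0.6 -7 0 0 0;0.3 0 0.6 -11 0 0 0;0.3 0 0.6 -15 0 0 0;0.3 0 3.6 -18 0 0 0;0.3 0 7.0 -18 0 0 0;0.3 0 7.0 -18 0 0 0;0.3 0 7.0 -18 0 0 0")

```text
time_s: 8.47
eef_pos: [562.4, -166.9, 294.0]
ee_rot: [-0.001, 0.739, 0.674, -0.0]
force: [0.6, -0.4, -0.9]
grip_width: 0.298
grip_force: 0.0
```

```bash
python3 - <<'E'
from h import *
s=sense(); print(s["eef_pos"],s["grip_width"],s["time_s"])
cv2.imwrite("pics/w2.png",capture("wrist")[:,:,::-1]); 
for l,z in (("tray_handle",115),("nest",94)):
  for d in spot_point("wrist",l): print(l,d,atz("wrist",d["xy"],z))
E
```

```text
[ 562.41977011 -166.94136771  294.04743081] 0.2980446779790718 8.4667
tray_handle {'xy': [220.8, 196.2], 'score': 0.74} [ 496.03935117 -158.59246754  115.        ]
nest {'xy': [338.3, 193.4], 'score': 0.67} [ 610.6502697  -170.68885255   94.        ]
```

View pics/w2.png

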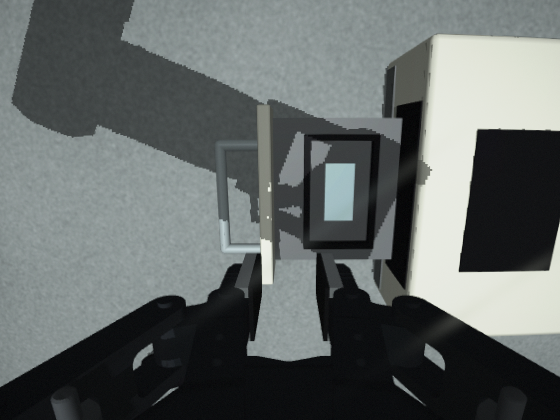

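The wrist picture shows the tray out, with the bar at column 222. The nest frame's outer corners are at (305,134), (380,134), (375,249) and (303,248).

```bash
python3 - <<'E'
from h import *
C=[atz("wrist",p,94)[:2] for p in ((305,134),(380,135),(375,249),(303,248))]
C=np.array(C); print(C.round(1).tolist(), "centre",C.mean(0)); print([np.linalg.norm(C[i]-C[i-1]).round(1) for i in range(4)])
for i,j in ((0,3),(1,2)): d=C[i]-C[j]; print("yaw",np.arctan2(d[1],d[0])-np.pi/2)
a=atz("wrist",(222,145),115); b=atz("wrist",(224,249),115); print(a,b,(a+b)/2)
im=cv2.cvtColor(cv2.imread("pics/w2.png"),cv2.COLOR_BGR2GRAY)
for r in (160,190,220): print(r,im[r,296:312].tolist(),im[r,366:388].tolist())
for c in (320,340,360): print(c,im[126:142,c].tolist(),im[240:256,c].tolist())
go([475,229,270],0)
E
```

```text
[[581.6, -109.0], [654.6, -116.3], [646.6, -234.5], [570.1, -226.2]] centre [ 613.25469809 -171.50007662]
[np.float64(117.8), np.float64(73.4), np.float64(118.5), np.float64(77.0)]
yaw -0.09747276106953384
yaw -0.0675492941331779
[ 503.84853958 -111.24678999  115.        ] [ 491.34590809 -212.15285255  115.        ] [ 497.59722384 -161.69982127  115.        ]
160 [138, 139, 139, 138, 138, 138, 136, 122, 28, 34, 36, 34, 34, 37, 63, 137] [63, 63, 62, 62, 44, 12, 8, 12, 10, 11, 14, 15, 16, 50, 61, 60, 61, 63, 62, 60, 60, 61]
190 [59, 61, 61, 62, 62, 61, 61, 44, 11, 13, 12, 12, 12, 19, 52, 62] [65, 67, 57, 36, 29, 32, 31, 34, 36, 35, 38, 56, 68, 68, 69, 69, 68, 66, 66, 67, 67, 65]
220 [59, 61, 60, 60, 59, 59, 60, 36, 12, 12, 13, 13, 13, 29, 60, 62] [53, 28, 6, 10, 10, 9, 12, 13, 17, 43, 60, 60, 60, 61, 60, 60, 60, 58, 100, 124, 124, 123]
320 [64, 64, 65, 64, 64, 64, 63, 59, 35, 14, 12, 13, 11, 17, 38, 93] [50, 30, 18, 16, 17, 16, 16, 15, 11, 47, 60, 60, 53, 34, 19, 18]
340 [63, 64, 64, 63, 63, 62, 63, 58, 31, 14, 13, 16, 14, 13, 33, 63] [44, 17, 8, 8, 13, 8, 11, 12, 8, 48, 60, 60, 60, 59, 58, 61]
360 [131, 131, 66, 63, 63, 63, 65, 61, 35, 12, 13, 12, 15, 11, 24, 62] [37, 10, 7, 8, 9, 9, 13, 13, 18, 50, 61, 58, 59, 60, 60, 60]
shift cm [ 38.63 -12.22   2.53] turn [-0.001 -0.    -0.092] j6 -0.4
shift cm [ 38.63 -12.22   2.53] turn [-0.000e+00  2.000e-03  3.049e+00] j6 -0.4
```

Emit:
step_arm(commands="1 34.7 -12 0 0 0 -0.31;1 34.7 -12 0 0 0 -0.31;1 34.7 -12 0 0 0 -0.31;1 34.7 -12 0 0 0 -0.31;1 34.7 -12 0 0 0 -0.31;1 34.7 -12 0 0 0 -0.31;1 34.7 -12 0 0 0 -0.31;1 34.7 -12 0 0 0 -0.31;1 34.7 -12 0 0 0 -0.31;1 34.7 -12 0 0 0 -0.31;1 34.7 -12 0 0 0 -0.31;1 34.7 -12 0 0 0 -0.31;1 34.7 -12 0 0 0 -0.31")

```text
time_s: 9.7
eef_pos: [474.5, 188.3, 295.4]
ee_rot: [0.0, 0.627, 0.779, -0.0]
force: [-0.8, 0.2, -0.5]
grip_width: 0.996
grip_force: 0.0
```

```bash
python3 - <<'E'
from h import *
s=sense(); print(s["eef_pos"],s["grip_width"],s["time_s"],s["joints"])
cv2.imwrite("pics/w3.png",capture("wrist")[:,:,::-1]); 
for l,z in (("carrier_center",23),):
  for d in spot_point("wrist",l): print(l,d,atz("wrist",d["xy"],z))
E
```

```text
[474.4695714  188.34598274 295.36315539] 0.9963550587420963 9.7 [ 1.48166773e-01  2.50032472e-01  1.45767917e+00 -2.59836752e-04
  1.43380069e+00 -6.80814000e-02]
carrier_center {'xy': [294.2, 147.6], 'score': 0.76} [471.2364919  231.43785377  23.        ]
```

View pics/w3.png

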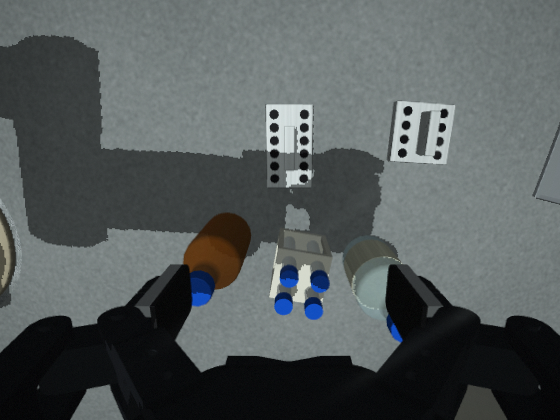

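The wrist picture shows the long carrier with its plate corners at about (266,104), (312,104), (313,187) and (267,187). The well rows run (274,114)–(275,179) and (304,114)–(304,178).

```bash
python3 - <<'E'
from h import *
C=np.array([atz("wrist",p,16)[:2] for p in ((266,104),(312,104),(313,187),(267,187))])
W=np.array([atz("wrist",p,16)[:2] for p in ((274,114),(304,114),(304,178),(275,179))])
for Q in (C,W):
    print(Q.round(1).tolist(),Q.mean(0),[np.linalg.norm(Q[i]-Q[i-1]).round(1) for i in range(4)])
    for i,j in ((0,3),(1,2)): d=Q[i]-Q[j]; print("yaw",np.arctan2(d[1],d[0])-np.pi/2)
c=(C.mean(0)+W.mean(0))/2; print(c); go([*c,120],0.2)
E
```

```text
[[427.8, 273.6], [480.9, 285.3], [505.1, 188.8], [448.8, 176.4]] [465.63097174 231.00904572] [np.float64(99.4), np.float64(54.4), np.float64(99.5), np.float64(57.6)]
yaw 0.212872005119761
yaw 0.24563930586647054
[[439.4, 264.4], [474.2, 272.1], [491.5, 197.4], [456.5, 188.4]] [465.39748155 230.57717851] [np.float64(77.9), np.float64(35.7), np.float64(76.7), np.float64(36.1)]
yaw 0.2219358379055283
yaw 0.22734246743062858
[465.51422664 230.79311212]
shift cm [ 4.33  0.02 17.53] turn [0.    0.    0.016] j6 -0.07
shift cm [ 4.33  0.02 17.53] turn [-0.     0.    -3.126] j6 -0.07
```

Emit:
step_arm(commands="0.5 4.3 0 0 0 0 -0.01;0.5 4.3 0 0 0 0 -0.01;0.5 4.3 0 4 0 0 -0.01;0.5 4.3 0 8 0 0 -0.01;0.5 4.3 0 12 0 0 -0.01;0.5 4.3 0 16 0 0 -0.01;0.5 4.3 0 19 0 0 -0.01;0.5 4.3 0 21 0 0 -0.01;0.5 4.3 0 22 0 0 -0.01;0.5 4.3 0 22 0 0 -0.01;0.5 4.3 0 22 0 0 -0.01")

```text
time_s: 10.72
eef_pos: [465.7, 231.3, 76.0]
ee_rot: [0.0, 0.622, 0.783, 0.0]
force: [-0.2, -0.1, 1.1]
grip_width: 0.502
grip_force: 0.0
```

```bash
python3 - <<'E'
from h import *
s=sense(); print(s["eef_pos"],s["force"])
cv2.imwrite("pics/w4.png",capture("wrist")[:,:,::-1]); 
go([465.5,230.8,37],0.226)
E
```

```text
[465.67494226 231.30787925  76.03084314] [-0.17974845 -0.14761015  1.06026788]
shift cm [-0.06 -0.07  3.96] turn [ 0.002 -0.     0.002] j6 0.01
shift cm [-0.06 -0.07  3.96] turn [ 0.00e+00  3.00e-03 -3.14e+00] j6 0.01
```

View pics/w4.png

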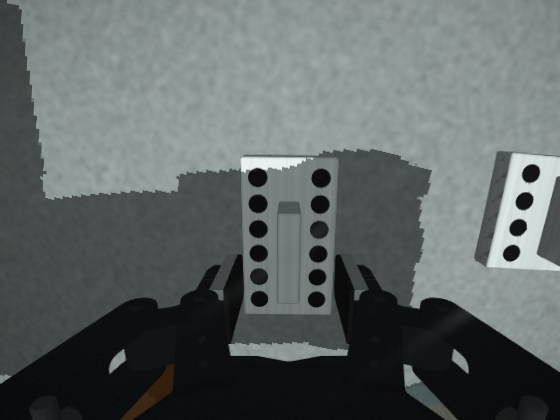

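The close picture shows the fin at column 288 between the fingers (columns 235 and 345). The plate corners are at (241,156), (338,156), (333,314) and (245,314), and it is well aligned.

Emit:
step_arm(commands="0.5 0 0 1.5 0 0 0;0.5 0 0 3 0 0 0;0.5 0 0 3.8 0 0 0;0.5 0 0 3.8 0 0 0;0.5 0 0 3.8 0 0 0;0 0 0 3.8 0 0 0;0 0 0 3.8 0 0 0;0 0 0 3.8 0 0 0;0 0 0 3.8 0 0 0;0 0 0 3.8 0 0 0;0 0 0 3.8 0 0 0;0 0 0 3.8 0 0 0", newtons=50)

```text
time_s: 11.77
eef_pos: [465.7, 231.7, 38.3]
ee_rot: [0.001, 0.622, 0.783, 0.001]
force: [-1.2, 0.6, 5.4]
grip_width: 0.129
grip_force: 50.2
```

```bash
python3 - <<'E'
from h import *
s=sense(); r=rotq(s["ee_rot"]); print(s["eef_pos"],s["grip_width"],s["grip_force"],s["force"])
cv2.imwrite("pics/w5.png",capture("wrist")[:,:,::-1])
E
```

```text
[465.68459862 231.71567262  38.25440161] 0.12864386662055433 50.23786783218384 [-1.23794723  0.59211696  5.35655252]
```

View pics/w5.png

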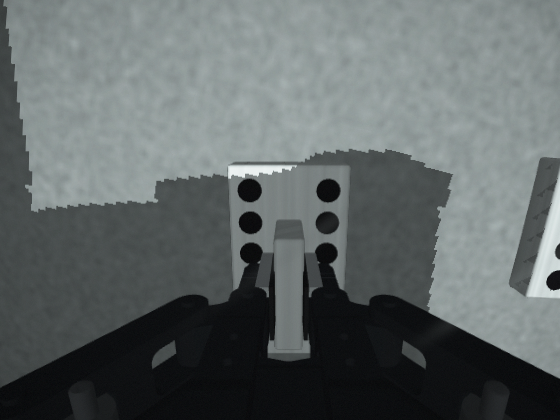

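The carrier is gripped, with the fin at columns 275–303 between the pads. The plate's far edge is at row 166 and the fin's far top edge at row 238.

```bash
python3 - <<'E'
from h import *
s=sense(); r=rotq(s["ee_rot"])
for p,z in (((231,177),16),((229,167),16),((350,167),16),((275,238),46),((303,238),46),((250,190),16),((328,190),16)): print(p,r.inv().apply(atz("wrist",p,z)-s["eef_pos"]).round(1))
E
```

```text
(231, 177) [ 43.4 -27.5  22.2]
(229, 167) [ 48.  -28.2  22.2]
(350, 167) [48.  26.6 22.3]
(275, 238) [24.3 -6.5 -7.7]
(303, 238) [24.3  4.2 -7.7]
(250, 190) [ 37.4 -19.   22.2]
(328, 190) [37.4 17.  22.3]
```

Emit:
step_arm(commands="0 0 0 -1 0 0 0;0 0 0 -3 0 0 0;0 0 0 -5.5 0 0 0;0 0 0 -8.5 0 0 0;0 0 0 -11.5 0 0 0;0 0 0 -14.5 0 0 0;0 0 0 -17.5 0 0 0;0 0 0 -20 0 0 0;0 0 0 -22 0 0 0;0 0 0 -23 0 0 0;0 0 0 -23 0 0 0;0 0 0 -23 0 0 0")

```text
time_s: 12.82
eef_pos: [464.7, 231.5, 266.7]
ee_rot: [-0.0, 0.622, 0.783, -0.0]
force: [-0.6, -0.1, -2.1]
grip_width: 0.13
grip_force: 49.2
```

```bash
python3 - <<'E'
from h import *
s=sense(); print(s["eef_pos"],s["grip_width"],s["grip_force"],s["force"],s["joints"].round(2))
go([613.5,-171.7,270],-0.088)
E
```

```text
[464.71506933 231.48577305 266.68046428] 0.12957198675180442 49.18388307094574 [-0.57562652 -0.05396236 -2.08163724] [ 0.24  0.29  1.48 -0.    1.37  0.01]
shift cm [-42.64   5.38  -0.34] turn [-0.001  0.     0.316] j6 0.01
shift cm [-42.64   5.38  -0.34] turn [-0.000e+00 -1.000e-03 -2.826e+00] j6 0.01
```

Emit:
step_arm(commands="0 -2 0.25 0 0 0 0.02;0 -5 0.6 0 0 0 0.04;0 -8.5 1.1 0 0 0 0.07;0 -12 1.5 0 0 0 0.1;0 -15.5 2 0 0 0 0.13;0 -19 2.4 0 0 0 0.15;0 -22.5 2.8 0 0 0 0.18;0 -26 3.3 0 0 0 0.2;0 -29.5 3.7 0 0 0 0.23;0 -33 4.2 0 0 0 0.25;0 -36.5 4.6 0 0 0 0.28;0 -39.5 5 0 0 0 0.3;0 -41.5 5.2 0 0 0 0.316;0 -42.5 5.4 0 0 0 0.316;0 -42.5 5.4 0 0 0 0.316;0 -42.5 5.4 0 0 0 0.316;0 -42.5 5.4 0 0 0 0.316")

```text
time_s: 14.23
eef_pos: [613.4, -169.3, 266.4]
ee_rot: [-0.001, 0.737, 0.676, -0.0]
force: [0.6, -0.4, -2.1]
grip_width: 0.132
grip_force: 49.2
```

```bash
python3 - <<'E'
from h import *
s=sense(); print(s["eef_pos"],s["grip_width"],s["grip_force"],s["time_s"])
go([613.5,-170.7,147],-0.088)
E
```

```text
[ 613.38919388 -169.25218975  266.40817635] 0.131707760643924 49.19399857521057 14.2333
shift cm [-0.15  0.04 11.94] turn [-0.002 -0.001  0.001] j6 -0.37
shift cm [-0.15  0.04 11.94] turn [ 1.000e-03 -3.000e-03 -3.141e+00] j6 -0.37
```

Emit:
step_arm(commands="0 -0.1 0 1.5 0 0 0;0 -0.1 0 4 0 0 0;0 -0.1 0 6.5 0 0 0;0 -0.1 0 8 0 0 0;0 -0.1 0 9 0 0 0;0 -0.1 0 9.5 0 0 0;0 -0.1 0 9.5 0 0 0;0 -0.1 0 9.5 0 0 0;0 -0.1 0 9.5 0 0 0")

```text
time_s: 14.98
eef_pos: [614.1, -171.3, 173.6]
ee_rot: [0.001, 0.737, 0.675, 0.0]
force: [0.3, 0.7, -0.8]
grip_width: 0.129
grip_force: 49.2
```

```bash
python3 - <<'E'
from h import *
s=sense(); print(s["eef_pos"],s["grip_width"],s["grip_force"],s["time_s"])
cv2.imwrite("pics/w6.png",capture("wrist")[:,:,::-1])
go([613.5,-170.7,147],-0.088)
E
```

```text
[ 614.06475501 -171.28090671  173.61590612] 0.12897805559789766 49.20249581336975 14.9833
shift cm [ 0.06 -0.06  2.65] turn [0.002 0.001 0.   ] j6 -0.37
shift cm [ 0.06 -0.06  2.65] turn [-1.000e-03  3.000e-03 -3.141e+00] j6 -0.37
```

View pics/w6.png

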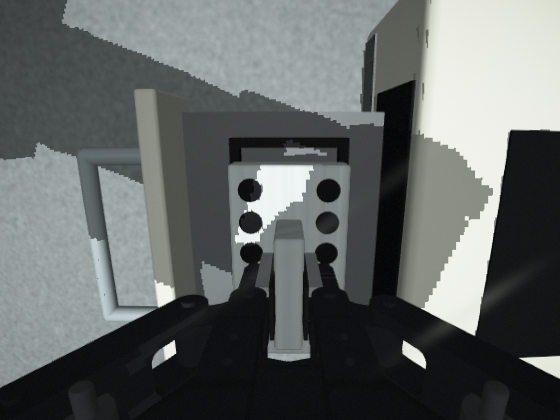

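The picture shows the carrier centred above the frame. The frame's far outer corners are at (229,138) and (350,138), and the inner ones at (241,148) and (337,148).

```bash
python3 - <<'E'
from h import *
s=sense(); r=rotq(s["ee_rot"])
for p,z in (((229,138),94),((350,138),94),((229,167),151.5),((350,167),151.5),((80,153),115),((108,317),115)): print(p,r.inv().apply(atz("wrist",p,z)-s["eef_pos"]).round(1))
E
```

```text
(229, 138) [ 58.9 -37.6  79.4]
(350, 138) [58.9 36.8 79.5]
(229, 167) [ 47.6 -28.   21.9]
(350, 167) [47.6 26.8 22. ]
(80, 153) [  52.1 -119.7   58.2]
(108, 317) [ -53.2 -118.8   58.3]
```

Emit:
step_arm(commands="0 0.1 0 0.8 0 0 0;0 0.1 0 1.6 0 0 0;0 0.1 0 2.3 0 0 0;0 0.1 0 2.6 0 0 0;0 0.1 0 2.6 0 0 0;0 0.1 0 2.6 0 0 0;0 0.1 0 2.6 0 0 0;0 0.1 0 2.6 0 0 0;0 0.1 0 2.6 0 0 0;0 0.1 0 2.6 0 0 0")

```text
time_s: 15.87
eef_pos: [613.8, -170.3, 146.5]
ee_rot: [0.0, 0.738, 0.675, 0.0]
force: [0.0, 0.2, -1.5]
grip_width: 0.127
grip_force: 49.2
```

```bash
python3 - <<'E'
from h import *
s=sense(); r=rotq(s["ee_rot"]); print(s["eef_pos"],s["grip_width"],s["grip_force"],s["force"],s["dq"].round(3),r.as_matrix()[:,1:].round(3).tolist())
cv2.imwrite("pics/w7.png",capture("wrist")[:,:,::-1])
E
```

```text
[ 613.80687275 -170.2606202   146.54280804] 0.12721866465372367 49.20084536075592 [ 0.04254318  0.18164901 -1.47968928] [ 0.001  0.003  0.     0.     0.    -0.   ] [[0.996, 0.0], [-0.088, -0.0], [0.0, -1.0]]
```

View pics/w7.png

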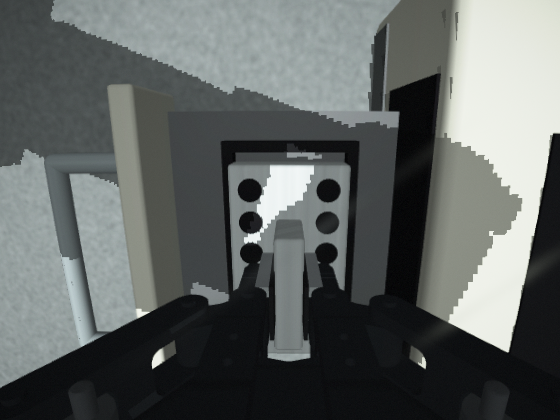

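The carrier sits centred above the frame: its plate spans columns 229–350 and the frame 221–358. It is level, still and gripped, and nothing else is touching the tray.

```bash
python3 -c "
from rig import *
print(finish_job())"
```

```text
the job is handed in; nothing more can be done
None
```

The tray is out at its stop, and the job is handed in with the long carrier held level and still, centred about 15 mm above the nest frame, at about 16 s of the 64 s; no verdict came back.

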